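Close up the lidded grout-colour sample case

ROBOT

A 6-joint arm with a two-finger parallel gripper is mounted at the origin on the work surface. World frame = base frame: x ahead of the robot, y to its left, z up, the work surface at z = 0. Lengths are in mm, angles in rad, forces in N, time in s.
With the tool pointing down it reaches from about 275 to 825 mm from the base axis. Payload 4.9 kg.
Tool frame: the origin (TCP) lies at the very end of the fingers, on their centre line; the grasp point (between the pads) lies 19 mm behind it; z points along the fingers, y is the direction in which the jaws open and shut (so a half turn about z gives the same grasp; the last joint's range is limited). The gripper opens to 85 mm and grips with 20 to 120 N. Pads are 22 mm wide; open, the fingers measure 114 mm over their backs; the gripper's body (76 mm by 85 mm) begins 54 mm behind the grasp point. The pads swing forward as they close: fully open they stand 13 mm farther back than shut.
Start: joints at [1.075, 0.326, -0.193, 1.052, 0, 1.437], TCP at [194.673, 514.413, 231.281] pointing down, gripper open.
Joint ranges: [-2.65, 2.65], [-0.97, 1.79], [-1.3, 1.35], [-1.93, 2.1], [-1.47, 1.37], [-3.14, 3.14]. Speed limits (rad/s): [2.57, 2.57, 3.14, 3.14, 3.14, 3.14].

INTERFACE

Orientations are given as [roll, pitch, yaw] about the fixed x, y, z axes, in that order (R = Rz(yaw) Ry(pitch) Rx(roll)).
In Python, from bench import bot, solve_ik, imaging gives the robot as it stands. Calls block until the motion is done:
- bot.move_ptp(position, orientation): joint-space move of the TCP to a pose.
- bot.movel(position, rot=None, max_speed=150, threshold=None): straight line of the TCP; rot=None keeps the orientation; max_speed is the mean speed in mm/s. With threshold (N) it stops when the force on the tool has changed by that much, and returns True; else False.
- bot.move_j(angles): joint-space move.
- bot.grip(opening, effort=None): opening from 0.0 (shut) to 1.0 (fully open); effort is the grip in N (None keeps the last); returns when the fingers have stopped.
- bot.dwell(seconds).
- solve_ik(position, orientation): joint angles nearest the present ones, or None.
- bot.get_state(): the state.
- imaging.capture(name): name is "scene" or "top"; returns the picture (420x560x3 uint8, blue, green, red); there is no depth.
- imaging.camera_model(name): a dict with "K" (3x3 intrinsics, pixels), "k1" (the pictures are not rectified: a ray, as slopes to the right and down, at radius r is drawn at 1 + k1 r^2 times it, then the intrinsics apply), "position" and "rotation" of the camera in the world. Camera axes: x right, y up, looking along -z (the intrinsics and any distortion apply to the point x, -y, -z); pixel columns grow to the right and rows downward; lengths in mm; the calibration is good to about 2 mm. A picture is of the moment at which its call begins. camera_model takes no time and is no camera call.
A pose or a line that the arm cannot do raises bot.IKError and nothing moves.
- bot.sign_off(): hands the job in, once; it reports no verdict.
The state is a dict: "t": time; "qpos": joint angles; "joint_velocities": joint speeds; "effort": joint torques, N m; "tcp_pos": TCP position; "orientation": TCP orientation; "contact_force": force on the tool from outside, world axes, zero at the start; "wrist_torque": the same for the moment, N m; "opening": opening from 0.0 (shut) to 1.0 (fully open).
Only numpy, scipy, OpenCV 4.12 (cv2) and the standard library are available. Lean on these libraries where they do the work, as an engineer would, in place of code of your own. Each camera call takes 0.05 s, during which the arm holds its last target. There are 200 camera calls.

TASK

Close up the white sample case that has a lid: with the fingertips, push its drawer fully home first, and then push its open lid over and down until it lies shut on the case. The sticks in the lidless case are still drying, so leave its drawer standing open as it is, and leave everything else on the bench where it is. Only push, and gently, without ramming the case: do not pick up, lift or pull anything, and do not swing the lid further open.

Things in the scene. Friction and masses are not known exactly. Their poses are not given: they have to be found in the camera images.
- sample_case: White plastic case with a lid and one drawer, fixed to the bench, 160 (x) x 200 (y) x 85 mm high without the lid. Origin: centre of its underside, on the bench. Its own -x side is its front, facing roughly to the robot; the drawer comes out of the front along its -x; the lid is hinged along the top of its rear (+x) side. The top tray under the lid, z 60 to 85 mm, holds bedded sticks.
- sample_case_drawer (a joint): How far the drawer of the lidded case stands out, m: 0 is fully home, 0.12 the outer stop. Starts between 0.05 and 0.08. It needs about 1.5 N to slide, ends on a rubber buffer and stays where it is left.
- sample_case_drawer_face (a point): Middle of the outer (front) face of that drawer's front, moving with it; axes as the case's, so pushing it along +x closes it. The front is a flat plate 200 mm wide (y), from 7 to 56 mm above the bench (this point is at 32 mm), 14 mm thick, with no handle; fully home its face lies 94 mm in front of the case's origin. Behind it the drawer is an open tray.
- sample_case_lid (a joint): Opening angle of the lid, rad: 0 is shut and level, pi/2 is upright. Starts between 0.75 and 1.1, leaning over the case. The hinge is stiff: the lid stays where it is left and takes 1 to 3 N at its edge to push either way.
- sample_case_lid_edge (a point): Middle of the lid's free (front) edge on its outer face, 160 mm from the hinge line, moving with the lid. The lid is a flat white plate, 8 mm thick, 204 mm wide, grey panel outside, no knob. Axes turn with it: x from this edge to the hinge, z out of the outer face (up when shut). Hinge line: 80 mm behind the case's origin (+x), 85 mm above the bench, along the case's y. Shut, this point is 93 mm high.
- drying_rack: The other white case, same body and drawer but with no lid, fixed to the bench; origin and axes as for the lidded case. Which of the two stands on the left varies.
- drying_rack_drawer_face (a point): Middle of the front face of the lidless case's drawer, which stands 45 to 80 mm out and must stay as it is; same sizes as the other drawer.
- case_stick0_mid (a point): Centre of a loose hardened grout stick, 12 x 100 x 10 mm, lying across in the lidded case's drawer, behind its front; it rides in with the drawer.
- case_stick1_mid (a point): Centre of the second such stick in the same drawer.
- rack_stick0_mid (a point): Centre of a loose stick, 12 x 100 x 10 mm, in the lidless case's drawer; stays there.
- rack_stick1_mid (a point): Centre of the second stick in the lidless case's drawer.
- bench_stick_mid (a point): Centre of a loose stick of the same size lying on the bench in front of and between the two cases; bystander.
- jar_mid (a point): Centre of a loose pigment jar, 48 mm across, 75 mm high, standing between the two cases; bystander.
- tub_mid (a point): Centre of a loose white grout tub with a green lid, 130 mm across, 130 mm high, at the left; bystander.
- knife_grip (a point): Middle of the handle of a filling spatula lying on the bench at the right; bystander.
- cup_mid (a point): Centre of a loose white mixing cup, 72 mm across, 90 mm high, at the right; bystander.
Mind the look-alikes: they are no part of the job. Leave any pink or turquoise look-alike of the part that bears case_stick1_mid alone.

How it is judged (in metres and radians):
On the way, in this order (a step that is already met when the one before it is completed fails the run):
1. the lidded case's drawer is fully home while its lid is still open (value of joint sample_case_drawer below 0.004 m and value of joint sample_case_lid above 0.4 rad), for 0.2 s.
2. the lid lies shut (value of joint sample_case_lid below 0.04 rad), for 0.2 s.
At the end, for the whole second after the job is handed in: The lidded case's drawer is home to within 4 mm, its lid shut to within 0.04 rad (6 mm at the edge) and at rest, its two sticks inside the closed case; the lidless case's drawer is within 8 mm of where it started, and every bystander and drying stick within 30 mm (value of joint sample_case_drawer below 0.004 m and value of joint sample_case_lid below 0.04 rad and velocity of joint sample_case_lid between -0.05 and 0.05 rad/s and height (world z) of each of case_stick0_mid, case_stick1_mid below 0.045 m and x of case_stick0_mid in the frame of sample_case between -0.08 and 0.08 m and y of case_stick0_mid in the frame of sample_case between -0.1 and 0.1 m and x of case_stick1_mid in the frame of sample_case between -0.08 and 0.08 m and y of case_stick1_mid in the frame of sample_case between -0.1 and 0.1 m and distance of drying_rack_drawer_face from where it was at the start of the episode below 0.008 m and distance of each of bench_stick_mid, jar_mid, tub_mid, knife_grip, cup_mid, rack_stick0_mid, rack_stick1_mid from where it was at the start of the episode below 0.03 m); the robot touches nothing.
It fails at once if the case, its drawer or its lid is rammed (pushed with over 45 N) (contact force between the fingers and sample_case above 45 N).
It fails at once if the lidless case's drawer is moved by more than 8 mm (distance of drying_rack_drawer_face from where it was at the start of the episode above 0.008 m).
It fails at once if a bystander or a drying stick is moved or lifted by more than 30 mm (distance of any of bench_stick_mid, jar_mid, tub_mid, knife_grip, cup_mid, rack_stick0_mid, rack_stick1_mid from where it was at the start of the episode above 0.03 m).
It fails at once if a stick is lifted out of the lidded case's drawer (height (world z) of any of case_stick0_mid, case_stick1_mid above 0.045 m).
It fails at once if the drawer is pulled further out (beyond 100 mm) or the lid swung further open (beyond 1.3 rad) (value of joint sample_case_drawer above 0.1 m or value of joint sample_case_lid above 1.3 rad).
It also fails if it takes over 48 s, if anything falls off the work surface, if the arm or the gripper's body presses on something with over 40 N, if the wrist force passes 120 N, or if a joint passes its speed limit or range.

## Working session

There is one attempt and no reset: what is moved stays moved. The work goes in short steps, each a Python script; the robot and the scene stay as the last script left them, time stands still between calls to the robot, and variables do not carry over. Pictures are saved under pics/ and viewed, on a budget of 10 in all, crops included, one or two more only if the job needs it, and the job is handed in when it is done.

```bash
mkdir -p pics; ls; python3 - <<'E'
from bench import bot, imaging
import cv2
for n in("scene","top"):
    im=imaging.capture(n); cv2.imwrite(f"pics/{n}0.png",im)
    m=imaging.camera_model(n); print(n,m)
print(bot.get_state())
E
```

```text
pics
scene {'K': array([[520.76194128,   0.        , 286.28287991],
       [  0.        , 520.76194128, 216.27515381],
       [  0.        ,   0.        ,   1.        ]]), 'k1': -0.04755554507515589, 'position': array([1233.54401029,   24.52481545, 1205.09755928]), 'rotation': array([0.58752434, 0.00743862, 1.57123328])}
top {'K': array([[396.92213685,   0.        , 279.34454287],
       [  0.        , 396.92213685, 209.69289991],
       [  0.        ,   0.        ,   1.        ]]), 'k1': -0.04452168531657651, 'position': array([ 355.35211157,  -13.71227516, 1084.35160202]), 'rotation': array([ 0.14361099,  0.03511363, -1.57993343])}
{'t': 0.1, 'qpos': array([ 1.07481917e+00,  3.26856954e-01, -1.93468142e-01,  1.05200739e+00,
       -5.27972572e-07,  1.43660901e+00]), 'joint_velocities': array([ 0.00132188, -0.00246422,  0.00205299,  0.00063957,  0.00023823,
        0.00150076]), 'effort': array([ 2.34717327e-04, -4.44237828e+01,  2.63038158e+01,  7.89304002e-03,
       -2.52881882e-04,  4.59258285e-07]), 'tcp_pos': array([194.40777298, 513.94567737, 230.59309167]), 'orientation': array([-3.14007024e+00, -2.04991257e-04,  2.77980266e+00]), 'contact_force': array([ 0.4982684 , -0.23285912,  0.03843046]), 'wrist_torque': array([-0.00691911,  0.02883351,  0.00877551]), 'opening': 1.0005498457328985}
```

View pics/scene0.png

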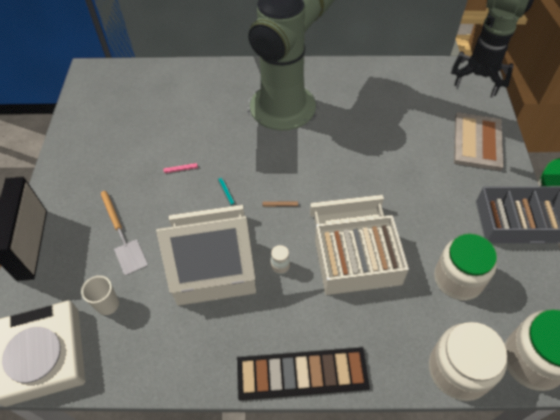

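View pics/top0.png

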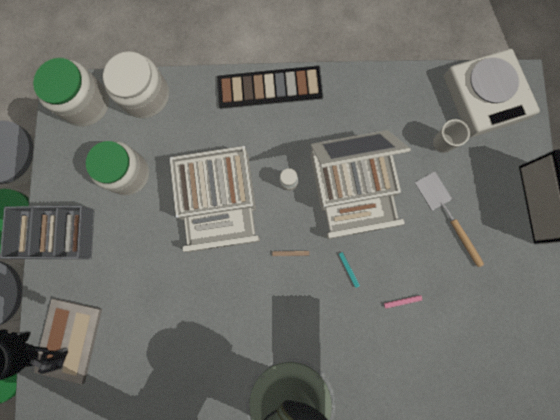

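The lidded case is at the robot's right (negative y): in top its drawer front runs about (329,233)–(403,222) and the lid edge about (318,160)–(409,150). The lidless case is at the left (top (213,200)). Next I zoom in for accurate corners.

```bash
cat > h.py <<'E'
import numpy as np, cv2
from scipy.spatial.transform import Rotation as R
from bench import bot, solve_ik, imaging
def ray(n,p):
    m=imaging.camera_model(n); K=m["K"]
    d=np.array([m["k1"],0,0,0.])
    s=cv2.undistortPoints(np.array([[p]],float),K,d)[0,0]
    v=np.array([s[0],-s[1],-1.]); 
    return m["position"],R.from_euler("xyz",m["rotation"]).apply(v)
def onz(n,p,z):
    o,v=ray(n,p); return o+v*(z-o[2])/v[2]
def tri(p,q):
    o1,a=ray("scene",p); o2,b=ray("top",q)
    t=np.linalg.lstsq(np.c_[a,-b],o2-o1,rcond=None)[0]
    x,y=o1+a*t[0],o2+b*t[1]; return (x+y)/2,np.linalg.norm(x-y)
E
python3 - <<'E'
import cv2,numpy as np
a=cv2.imread("pics/top0.png")[120:250,295:425]; b=cv2.imread("pics/scene0.png")[195:310,145:275]
def up(c): return cv2.resize(c,None,fx=6,fy=6,interpolation=cv2.INTER_CUBIC)[:600]
A=cv2.resize(a,None,fx=4.5,fy=4.5,interpolation=cv2.INTER_CUBIC)
cv2.imwrite("pics/topc.png",A)
B=cv2.resize(b,None,fx=5,fy=5,interpolation=cv2.INTER_CUBIC)
cv2.imwrite("pics/scenec.png",B)
E
```

```text
(no output)
```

View pics/topc.png

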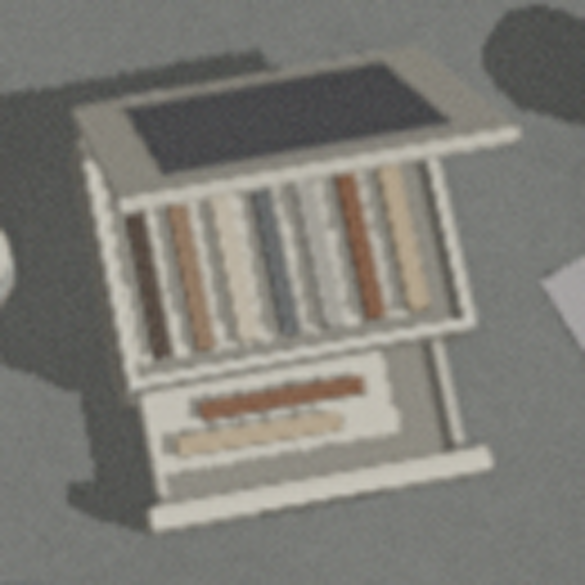

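View pics/scenec.png

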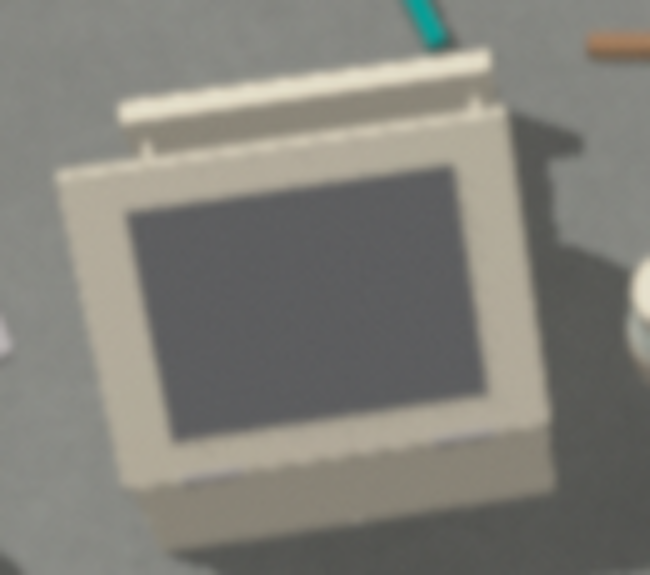

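Top crop: the drawer-front top edge runs (153,530)–(493,468), the lid's outer free edge (122,200)–(519,127), the hinge edge (75,112)–(415,48). Scene crop: the same edges run (489,50)–(118,103), (503,107)–(57,172) and (552,425)–(120,487).

```bash
python3 - <<'E'
from h import *
T=lambda u,v:(295+(u+.5)/4.5-.5,120+(v+.5)/4.5-.5)
S=lambda u,v:(145+(u+.5)/5-.5,195+(v+.5)/5-.5)
np.set_printoptions(precision=1,suppress=True)
P={}
for k,s,t in [("drawL",(489,50),(153,530)),("drawR",(118,103),(493,468)),("lidL",(503,107),(122,200)),("lidR",(57,172),(519,127)),("hinL",(552,425),(75,112)),("hinR",(120,487),(415,48))]:
    p,e=tri(S(*s),T(*t)); P[k]=p; print(k,p,"err",round(e,1))
for k in("draw","lid","hin"):
    d=P[k+"R"]-P[k+"L"]; print(k,"len",np.linalg.norm(d),"yaw",np.degrees(np.arctan2(d[0],-d[1])),"mid",(P[k+"R"]+P[k+"L"])/2)
print("z56 top",onz("top",T(153,530),56),onz("top",T(493,468),56))
print("z56 sc",onz("scene",S(489,50),56),onz("scene",S(118,103),56))
print("body front top corners z85",onz("top",T(133,390),85),onz("top",T(474,324),85))
print("tray stick ends z75?",onz("top",T(160,355),70))
for nm,q,z in[("benchstick",(290,253),5),("turq",(348,269),5),("jar top",(289,178),75),("rack drawer L",(184,247),56),("rack drawer R",(257,240),56),("knife",(465,240),10),("cup",(456,130),90)]: print(nm,onz("top",q,z))
E
```

```text
drawL [ 430.3 -104.1   56.6] err 3.1
drawR [ 463.4 -300.5   56.4] err 2.6
lidL [580.5 -77.8 226.4] err 3.7
lidR [ 614.4 -275.2  226.5] err 2.3
hinL [670.  -61.7  86.3] err 5.8
hinR [ 704.  -261.4   89.7] err 0.2
draw len 199.19816193623376 yaw 9.576078691706734 mid [ 446.8 -202.3   56.5]
lid len 200.30003804399993 yaw 9.743823894510708 mid [ 597.5 -176.5  226.5]
hin len 202.55665572178214 yaw 9.654296833169873 mid [ 687.  -161.6   88. ]
z56 top [ 430.3 -105.7   56. ] [ 463.5 -302.    56. ]
z56 sc [ 429.9 -102.6   56. ] [ 463.4 -299.3   56. ]
body front top corners z85 [507.4 -93.9  85. ] [ 542.4 -287.5   85. ]
tray stick ends z75? [ 529.8 -111.1   70. ]
benchstick [393.1  -5.    5. ]
turq [ 348.6 -159.9    5. ]
jar top [584.6  -5.5  75. ]
rack drawer L [409.5 271.3  56. ]
rack drawer R [425.8  79.8  56. ]
knife [ 421.7 -476.3   10. ]
cup [ 702.  -440.7   90. ]
```

Measurements agree with the given sizes: widths come out at 199, 200 and 203 mm, heights 56 and 88 mm, yaw 9.6° three times. Drawer next.

```bash
cat >> h.py <<'E'
YAW=np.radians(9.65); X=np.array([np.cos(YAW),np.sin(YAW),0]); Z=np.array([0,0,1.])
Y=np.cross(Z,X)
FACE=np.array([446.8,-202.3,0]); HINGE=np.array([690.,-161.,85.])
def ori(tilt,s=1):
    "tool pointing down, tips leaning forward by tilt, jaws along the case's y"
    z=-np.cos(tilt)*Z+np.sin(tilt)*X; y=s*Y
    return R.from_matrix(np.c_[np.cross(y,z),y,z]).as_euler("xyz")
def st(tag=""):
    s=bot.get_state(); print(tag,"t %.2f"%s["t"],"tcp",np.round(s["tcp_pos"],1),"F",np.round(s["contact_force"],1))
    return s
E
python3 - <<'E'
from h import *
o={s:ori(np.radians(20),s) for s in(1,-1)}
pre=FACE-60*X+25*Z
for s in o: print(s,solve_ik(pre+200*Z,o[s]),solve_ik(pre+140*X,o[s]))
s=min((k for k in o if solve_ik(pre+200*Z,o[k]) is not None),key=lambda k:abs(solve_ik(pre+200*Z,o[k])[5]))
bot.grip(0.0,30)
p=bot.get_state()["tcp_pos"]; bot.movel(p+[0,0,90])
bot.move_ptp(pre+230*Z,o[s]); st("above %d"%s)
bot.movel(pre); st("pre")
print(bot.movel(FACE-3*X+25*Z,max_speed=60,threshold=8)); st("near")
E
```

```text
1 [-0.88032663 -0.03703463 -0.70005341  0.72823664  0.30098745 -1.02145359] [-0.61041964  0.4439855  -0.74032217  0.13301335  0.24262799 -0.74777804]
-1 [-0.88032663 -0.03703463 -0.70005341  0.72823664  0.30098745  2.12013906] [-0.61041964  0.4439855  -0.74032217  0.13301335  0.24262799  2.39381461]
above 1 t 4.28 tcp [ 387.9 -212.   255.1] F [ 1.4  0.  -0.6]
pre t 5.97 tcp [ 388.  -212.7   25.5] F [-0.1  0.5  0.2]
False
near t 7.07 tcp [ 443.7 -202.6   24.9] F [ 0.1  0.2 -1.4]
```

```bash
python3 - <<'E'
from h import *
for d in (25,45,52):
    hit=bot.movel(FACE+d*X+25*Z,max_speed=45,threshold=10); st(f"{d} {hit}")
    if hit: break
k=d
while not hit and k<80:
    k+=3; hit=bot.movel(FACE+k*X+25*Z,max_speed=20,threshold=10); st(f"{k} {hit}")
cv2.imwrite("pics/top1.png",cv2.resize(imaging.capture("top")[120:260,285:425],None,fx=4,fy=4,interpolation=cv2.INTER_CUBIC))
E
```

```text
25 False t 7.84 tcp [ 472.  -198.2   25.2] F [ 0.4 -0.8  0.7]
45 False t 8.43 tcp [ 491.7 -194.6   25.1] F [-0.7  0.1 -0.4]
52 False t 8.74 tcp [ 498.5 -193.6   25.1] F [-0.6 -0.1  0.3]
55 False t 9.04 tcp [ 500.6 -193.1   24.9] F [-3.2 -0.9  1.2]
58 True t 9.25 tcp [ 500.3 -192.7   23.8] F [-1.  -0.6  1.1]
```

View pics/top1.png

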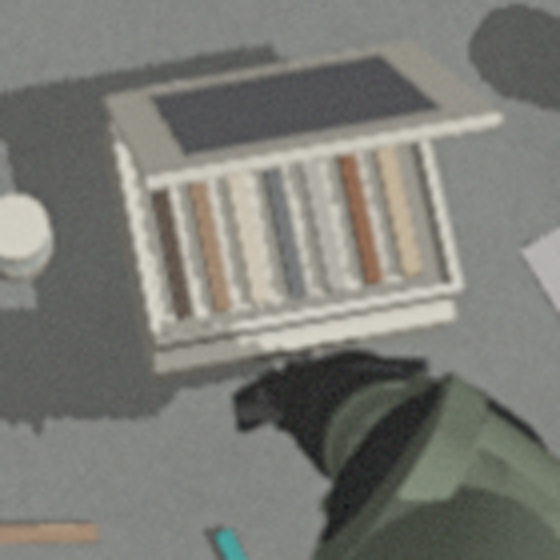

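The drawer looks home (front at crop rows 310–365, no gap to the body), and the face at about x = 511 matches the body-front estimate. I'll press a bit more firmly into the buffer to be sure.

```bash
python3 - <<'E'
from h import *
c=bot.get_state()["tcp_pos"]; 
for k in (3,6,9):
    hit=bot.movel(c+k*X,max_speed=15,threshold=22); s=st(f"{k} {hit}")
    if hit or np.linalg.norm(s["contact_force"])>15: break
bot.dwell(0.3); st("hold")
bot.movel(c-25*X,max_speed=60); bot.movel(c-60*X,max_speed=150); st("back")
T=bot.get_state()["tcp_pos"]
bot.movel(T+250*Z-T[2]*Z,max_speed=250); st()
cv2.imwrite("pics/top2.png",imaging.capture("top"));cv2.imwrite("pics/scene2.png",imaging.capture("scene"))
a=cv2.imread("pics/top2.png")[130:230,300:430]; b=cv2.imread("pics/scene2.png")[195:310,145:275]
f=lambda c:cv2.resize(c,None,fx=3,fy=3,interpolation=cv2.INTER_CUBIC)[:300]
cv2.imwrite("pics/both2.png",np.hstack([f(a),f(b)]))
E
```

```text
3 False t 9.69 tcp [ 500.7 -192.5   23.1] F [-11.   -2.2   8.6]
6 False t 10.04 tcp [ 500.9 -192.3   22.4] F [-21.6  -5.5  17.6]
hold t 10.34 tcp [ 500.9 -192.4   22.4] F [-20.8  -5.6  16.6]
back t 11.39 tcp [ 441.5 -203.1   24. ] F [ 0.8  0.8 -0.6]
 t 12.45 tcp [ 441.2 -202.4  248.9] F [-0.2  0.2 -0.4]
```

View pics/both2.png

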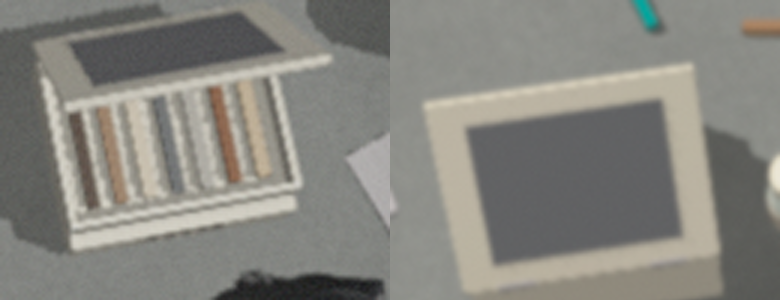

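The drawer is home: 20 N gave only 0.4 mm more, and the front sits flush (crop (72,249)–(297,207)). The lid is still open. The drawer stop puts the hinge at (683,-161), about 7 mm nearer than I had it. Now the lid, tracking an arc from behind its outer face.

```bash
sed -i 's/HINGE=.*/HINGE=np.array([683.,-161.5,85.])/' h.py; cat >> h.py <<'E'
def arc(a,r=140,dz=0):
    return HINGE+X*(-r*np.cos(a)+8*np.sin(a)+11)+Z*(r*np.sin(a)+8*np.cos(a)+dz)
E
python3 - <<'E'
from h import *
o=ori(0,1)
A=[1.25,1.1,.95,.8,.65,.5,.35,.2,.1]
W=[arc(1.25,dz=110)]+[arc(a) for a in A]+[arc(0)]
if any(solve_ik(w,o) is None for w in W): raise SystemExit([solve_ik(w,o) is None for w in W])
p=bot.get_state()["tcp_pos"]
bot.movel(p+90*Z,rot=o,max_speed=200)
bot.movel(W[0],max_speed=200); st("above")
hit=bot.movel(W[1],max_speed=100,threshold=12); st(f"behind {hit}")
for a in A[1:]:
    if hit: break
    hit=bot.movel(arc(a),max_speed=50,threshold=15); st(f"{a} {hit}")
cv2.imwrite("pics/scene3.png",imaging.capture("scene")[140:320,100:340].repeat(2,0).repeat(2,1))
E
```

```text
above t 14.39 tcp [ 657.2 -166.   330.4] F [-0.7 -0.5  0.2]
behind False t 15.64 tcp [ 658.3 -165.9  221.3] F [0.9 0.8 0.1]
1.1 False t 16.21 tcp [ 638.4 -169.2  213.7] F [-0.2  0.6 -0.2]
0.95 False t 16.77 tcp [ 620.  -172.3  203.7] F [-0.1  0.4  0.3]
0.8 False t 17.34 tcp [ 603.  -175.   190.9] F [-0.1 -0.2  0. ]
0.65 False t 17.91 tcp [ 588.3 -177.4  175.9] F [-0.2 -0.9 -0.2]
0.5 False t 18.48 tcp [ 576.1 -179.5  158.9] F [-0.1  0.5  0.5]
0.35 False t 19.04 tcp [ 566.5 -181.1  140.2] F [-0.2 -0.3  1.2]
0.2 False t 19.61 tcp [ 559.8 -182.3  120.3] F [-0.1  0.9 -1. ]
0.1 False t 20.04 tcp [ 556.9 -182.7  106.5] F [-0.5 -1.1 -0.3]
```

View pics/scene3.png

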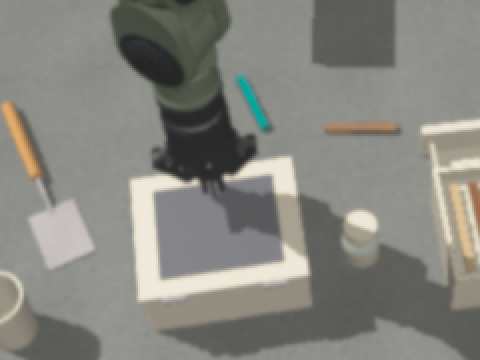

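The lid has followed down and is almost flat, with the fingertips at crop (212,188) on its panel and the bystanders untouched. Press it shut.

```bash
python3 - <<'E'
from h import *
hit=False
for dz in (6,3,0,-2,-4,-6,-8):
    hit=bot.movel(arc(0,dz=dz),max_speed=15,threshold=15); s=st(f"{dz} {hit}")
    if hit or s["contact_force"][2]>12: break
bot.dwell(0.4); s=st("hold")
p=s["tcp_pos"]; bot.movel(p+30*Z,max_speed=50); bot.movel(p+200*Z-100*X,max_speed=200)
bot.move_ptp([330,-60,330],ori(0)); st("away")
t=imaging.capture("top"); c=imaging.capture("scene")
cv2.imwrite("pics/top4.png",t); cv2.imwrite("pics/scene4.png",c)
f=lambda c:cv2.resize(c,None,fx=3,fy=3,interpolation=cv2.INTER_CUBIC)
cv2.imwrite("pics/both4.png",np.hstack([f(t[120:250,295:425]),f(c[190:320,145:275])]))
E
```

```text
6 False t 20.78 tcp [ 555.6 -183.1   98.9] F [-0.7  0.8  0.2]
3 False t 21.13 tcp [ 555.7 -183.1   95.9] F [ 0.9 -0.6  0.4]
0 False t 21.48 tcp [ 555.9 -183.2   93.1] F [-0.3 -0.   1.1]
-2 True t 21.69 tcp [ 556.  -183.2   93. ] F [-0.6 -0.1  6.3]
hold t 22.09 tcp [ 555.9 -183.2   93. ] F [-1.5  1.1  7.1]
away t 24.78 tcp [331.  -60.5 329.9] F [-0.6 -0.2  0.7]
```

View pics/both4.png

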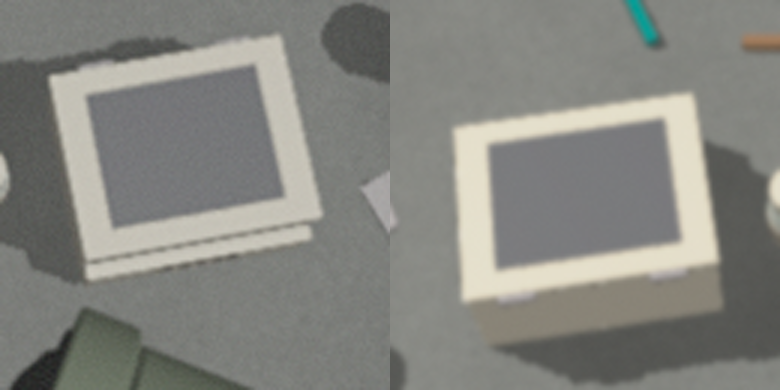

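View pics/top4.png

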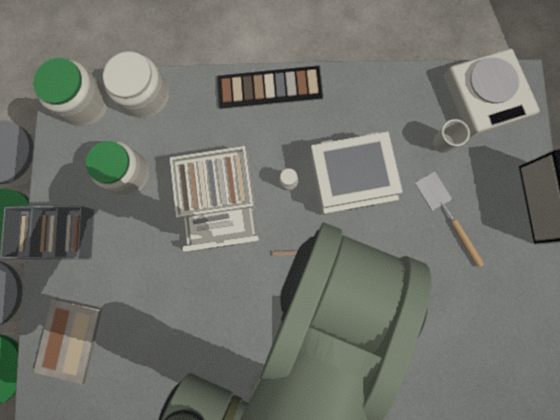

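The lid is flat on the case and the drawer front sits in line beneath it; the rack drawer, jar, cup, spatula, tub and bench stick are at their starting pixels. One numeric check, then I hand in.

```bash
python3 - <<'E'
from h import *
np.set_printoptions(precision=1,suppress=True)
T=lambda u,v:(295+u/3-.33,120+v/3-.33); S=lambda u,v:(145+(u-390)/3-.33,190+v/3-.33)
L=[]
for s,t in[((693,94),(88,262)),((453,128),(321,218)),((719,262),(50,76)),((463,300),(281,37))]:
    p,e=tri(S(*s),T(*t)); L.append(p); print(p,round(e,1))
print("face L,R rel. hinge along X",[(onz("top",T(*q),56)-HINGE)@X for q in[(88,280),(311,238)]],"home = -174")
a,b=cv2.imread("pics/top0.png"),cv2.imread("pics/top4.png")
d=cv2.absdiff(a,b).max(2)
for n,(y0,y1,x0,x1) in dict(rack=(140,252,165,262),jar=(165,192,277,302),tub=(138,195,85,150),cup_knife=(118,270,415,490)).items(): print(n,"changed px",int((d[y0:y1,x0:x1]>40).sum()))
bot.sign_off()
E
```

```text
[504.7 -90.6  89.8] 5.0
[ 539.2 -289.6   91.5] 0.8
[666.6 -62.3  93.1] 4.2
[ 698.5 -262.7   91.4] 3.5
face L,R rel. hinge along X [np.float64(-175.14446504091586), np.float64(-174.1209356499335)] home = -174
rack changed px 342
jar changed px 0
tub changed px 203
cup_knife changed px 49
the job is handed in; nothing more can be done
```

I pushed the lidded case's drawer home with the closed fingertips, then pushed its lid over and down from behind until it was shut. The job is handed in at about 25 s, with no verdict reported.

- **Drawer:** it met a hard stop, where about 20 N moved it only 0.4 mm more. Its face measured 174–175 mm in front of the hinge, and fully home is 174 mm. That hinge position was itself set from the drawer stop, so this is not a fully independent check. The side view before the lid went down showed the front flush with the case.
- **Lid:** the fingertips stopped at 93.0 mm, which is the shut height. The two cameras put its front edge at 90–92 mm, with ray mismatch up to 5 mm. I pressed it shut with readings of about 7 N.
- **Bystanders:** the jar is unchanged pixel for pixel. The rack, tub and cup/spatula areas show some changed pixels (342, 203 and 49). I put those down to shadow and noise, because everything sits at the same pixels as at the start when viewed. I did not measure those positions.
- **Not seen:** the two sticks inside the closed drawer cannot be seen, so I could not check them.

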